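# Set the tail cradle under a pump on the test bench

### The job

The pump's flange is about to be unbolted: hold the red release bar up, slide the blue carriage until its whole V cradle is under the pump's bright round tail boss, and let the bar go so that it locks in a notch there. Then raise the cradle by its lifting arm as far as it goes under the boss and let it down onto its ratchet pawl, so that it stays close below the boss. Leave the pump and the things on the bench in peace.

Things in the scene. Friction and masses are not known exactly. Their poses are not given: they have to be found in the camera images.
- bed: bench bed: a grey slideway 180 mm wide, 850 mm long, top 50 mm above the table, with a notched steel strip in its centre slot. Origin on the table. Its axes are shared by all points here: z up, x across the bed, away from the robot, y along the bed, so that -y leads to the pump and black drive head (the way the carriage must go)
- saddle (a point): point on the bed top straight below the cradle, moving with the blue carriage. The carriage is 208 mm across the bed, reaches 120 mm behind (+y) and 55 mm ahead (-y) of this point, deck 22 mm above the bed top. Two cheek plates, 44 mm apart over all in x, 42 mm behind to 16 mm ahead, stand round the cradle's post to 65 mm above the bed top
- carriage (a joint): distance slid along the bed towards the drive (m); starts at 0, travel -0.03 to 0.22. Drags 4 to 6 N, stays where left. Notches at 0, 0.02, 0.04 ... with 2 mm of play. Let go within about 4 mm of a notch the lock drops in by itself; farther off its tooth may sit on a rack tooth's round top (bar 8 to 12 mm up) until the carriage is moved on a little
- bar (a joint): height of the release bar above its locked position (m), 0 to 0.022. Below 0.004: locked in a notch. Above 0.013: the carriage is free to slide. It rises straight up against springs and its weight, about 10 N at first and 13 N at the top, and drops when let go
- bar_mid (a point): middle of the red release bar: round, 14 mm thick, 112 mm long across the bed (x), on two upright rods 9 mm thick at x +-40 mm. 135 mm behind the cradle (+y), 86 mm above the bed top when locked. Open space below it between the rods (71 mm) down to a yoke 51 mm under it; nothing stands behind it. It can be hooked from below from the +y side, or pinched from above
- post (a joint): height of the cradle's post above its lowest (m). A brass gravity pawl holds it on teeth at 0.014, 0.028, 0.042, 0.056: raised 2 to 3 mm past a tooth the pawl drops under it and the post, let down, seats there; it cannot come lower. The cradle strikes the boss at 0.046, so 0.042 is the highest seat there. Lifting takes 6 to 11 N. Starts fully down or on the first tooth
- cradle (a point): bottom of the V of the cradle on its post: a shallow 120 degree V, 76 mm wide (x), 30 mm long (y), rubber faced; 79 mm above the bed top when fully down
- lift_grip (a point): grip point on the lifting arm, a level round steel bar 14 mm thick that runs from the cradle towards the robot (-x), ending in a black ball 26 mm thick 150 mm out. The point is on its axis 110 mm out, 12 mm lower than the V's bottom, clear of the bed's edge. Take it from above, fingers closing along the bed's y, and lift straight up
- boss (a point): centre of the pump's tail boss: a bright steel barrel 60 mm in diameter, 60 mm long, level along y, 160 mm above the bed top. Red port caps stick out 16 mm behind it (+y). The cradle is wholly under it when within 15 mm of this point along y
- pump: fixed pump, bracket, coupling and black drive head in one piece on the bed. Origin on the bed top below the boss centre. From 30 mm ahead of it (-y) the pump housing is 84 mm wide (140 at its flange and bracket) and up to 285 mm above the bed top; drive head 215 mm high, 180 mm wide
- spanner: loose open-ended spanner, 160 mm, lying on the table; origin under its middle; leave it
- oil_bottle: loose white bottle, 60 mm in diameter, 150 mm high, standing on the table; origin under its centre; leave it
- parts_tray: loose steel parts tray, 100 x 140 x 28 mm, on the table; origin under its centre; leave it

How it is judged:
By the outcome, as a careful person would: the job done as asked, in the order asked, and still so for the second after the job is handed in, with the robot touching nothing.
It also fails if it takes over 59 s, if anything falls off the work surface, if the arm or the gripper's body presses on something with over 40 N, if the wrist force passes 120 N, or if a joint passes its speed limit or range.

### The arm

A 6-joint arm with a two-finger parallel gripper is mounted at the origin on the work surface. World frame = base frame: x ahead of the robot, y to its left, z up, the work surface at z = 0. Lengths are in mm, angles in rad, forces in N, time in s.
With the tool pointing down it reaches from about 350 to 725 mm from the base axis. Payload 6 kg.
Tool frame: the origin (TCP) lies at the very end of the fingers, on their centre line; the grasp point (between the pads) lies 19 mm behind it (bot.grip_point_offset is the distance from the TCP to the grasp point, in mm); z points along the fingers, y is the direction in which the jaws open and shut (so a half turn about z gives the same grasp; the last joint's range is limited). The gripper opens to 85 mm and grips with 20 to 120 N. Pads are 22 mm wide; open, the fingers measure 114 mm over their backs; the gripper's body (76 mm by 85 mm) begins 54 mm behind the grasp point. The pads swing forward as they close: fully open they stand 13 mm farther back than shut.
Start: joints at [1.535, 0.04, 0.085, 0, -1.615, -0.334], TCP at [216.83, 559.424, 204.361] pointing down, gripper open.
Joint ranges: [-2.56, 2.56], [-1.29, 2.01], [-1.08, 1.49], [-3.29, 1.98], [-2.81, -0.18], [-2.99, 2.99]. Speed limits (rad/s): [2.57, 2.57, 3.01, 3.14, 3.14, 3.14].

### API

Orientations are given as a unit quaternion [x, y, z, w].
In Python, from rig import bot gives the robot as it stands.
- The arm moves only by the tool send_rows, never from a script. Its argument "commands" is a list of rows, each a list of 3 entries, a list of its own where there are three numbers: the shift along the tool's x, y, z in mm, then the turn about the tool's z in degrees, then the closure, from 0 (fully open) to 1 (shut). A call has 1 to 12 rows; each row is the pose to reach, as a shift and turn from the pose commanded when the call began, along the tool's axes at that moment; what a row does not reach only later rows make up. A row lasts 1/12 s, in which the tool goes at most 41.7 mm and 7.16 degrees, less where a joint would pass 70% of its speed; a pose out of reach is approached as far as the arm can. A call with a gripper value outside its range is refused whole. The fingers move at their own pace and stop on an object; the grip force is fixed at half the most. Time passes only in rows, so rows that repeat a pose let the fingers close. It gives the time, the measured TCP pose, the force and the opening at its end, in the units of the state.
- bot.state(): the state, without advancing time (a new reading comes with each control period).
- bot.grab_frame(name): name is "scene" or "top"; returns (picture, depth): 400x640x3 uint8, blue, green, red; 400x640 float32, mm along the optical axis (not along the pixel's ray), 0 where there is no reading.
- bot.camera_params(name): a dict with "intrinsics" (3x3 intrinsics, pixels), "dist" ([k1, k2, p1, p2, k3] as OpenCV has them; the pictures are not rectified), "origin" and "rotation" of the camera in the world. Camera axes: x right, y down, z forward; pixel columns grow to the right and rows downward; lengths in mm; the calibration is good to about 2 mm. A picture is of the moment at which its call begins. camera_params takes no time and is no camera call.
- bot.finish_job(): hands the job in, once; it reports no verdict.
Trained networks look in the newest picture that a camera, given by its name, has taken for a name from the list of things; names that differ only in an ending like _2 or _b are one class to them, and where a whole thing is asked for, a point or a joint stands for the part that bears it (a point fixed in the world has none). Each returns a list of dicts, best first, with "confidence" (0 to 1); they miss things now and then, are a little off and sometimes report something else, mostly with a low value. They report only what shows in the picture. A call takes as long as a camera call.
- bot.search_frame(query, camera): "position" ([column, row] in pixels, amid what is visible of it).
- bot.silhouettes(query, camera): "mask" (400x640 bool, what is visible of it) and "position" ([column, row] in pixels, amid what is visible of it).
- bot.mark_of(query, camera): "position" ([column, row] in pixels: a listed point, or the origin of a listed thing).
The state is a dict: "t": time; "joint_positions": joint angles; "qvel": joint speeds; "joint_torque": joint torques, N m; "tcp_pos": TCP position; "ee_rot": TCP orientation; "wrist_force": force on the tool from outside, world axes, zero at the start; "torque": the same for the moment, N m; "finger_gap": finger opening in mm.
Only numpy, scipy, OpenCV 4.12 (cv2) and the standard library are available. Lean on these libraries where they do the work, as an engineer would, in place of code of your own. Each camera call takes 0.05 s, during which the arm holds its last target.

## Working session

There is one attempt and no reset: what is moved stays moved. The work goes in short steps, Python scripts to look and compute and a tool call to move; the robot and the scene stay as the last step left them, time stands still between calls to the robot, and variables do not carry over. Pictures are saved under pics/ and viewed, and the job is handed in when it is done.

Besides the shell and the picture viewer there is one more tool, called in YAML: its name, and indented under it one key for each argument. send_rows: Moves the arm, as the interface text tells. Its arguments: {"type":"object","properties":{"commands":{"type":"array"}},"required":["commands"]}

```bash
mkdir -p pics; ls; cat > h.py <<'E'
import numpy as np, cv2
from rig import bot
def px2w(cam,uv,depth):
    p=bot.camera_params(cam);K=np.array(p["intrinsics"],float);d=np.array(p["dist"],float)
    n=cv2.undistortPoints(np.array([[uv]],float),K,d)[0,0]
    return np.array(p["rotation"])@(np.array([n[0],n[1],1])*depth)+np.array(p["origin"])
def ray_z(cam,uv,z):
    p=bot.camera_params(cam);o=np.array(p["origin"],float)
    d=px2w(cam,uv,1.0)-o
    return o+d*(z-o[2])/d[2]
def proj(cam,P):
    p=bot.camera_params(cam);R=np.array(p["rotation"]).T
    t=-R@np.array(p["origin"],float)
    q,_=cv2.projectPoints(np.array(P,float).reshape(-1,3),cv2.Rodrigues(R)[0],t,np.array(p["intrinsics"],float),np.array(p["dist"],float))
    return q.reshape(-1,2)
E
python3 - <<'E'
from h import *
np.set_printoptions(precision=2,suppress=True)
s=bot.state();print(s)
for c in("scene","top"):
    im,d=bot.grab_frame(c);cv2.imwrite(f"pics/{c}0.png",im);np.save(f"{c}0.npy",d)
    print(c,bot.camera_params(c))
    for q in["bed","saddle","bar_mid","cradle","lift_grip","boss","pump","spanner","oil_bottle","parts_tray"]:
        r=bot.mark_of(q,c)
        for k in r[:2]:
            u,v=k["position"]; ui,vi=int(round(u)),int(round(v))
            D=d[vi,ui] if 0<=vi<400 and 0<=ui<640 else 0
            print(q,round(k["confidence"],2),np.array([u,v]),D,px2w(c,(u,v),D))
E
```

```text
pics
{'t': 0.0, 'joint_positions': array([ 1.53,  0.04,  0.08, -0.  , -1.62, -0.33]), 'qvel': array([ 0., -0.,  0., -0.,  0., -0.]), 'joint_torque': array([  0.  , -36.82,  34.74,   6.93,  -0.01,   0.  ]), 'tcp_pos': array([216.63, 559.12, 203.34]), 'ee_rot': array([ 0.98, -0.18, -0.  ,  0.  ]), 'wrist_force': array([ 0.49,  0.31, -0.52]), 'torque': array([-0.02, -0.02,  0.  ]), 'finger_gap': 85.29500113087828}
scene {'intrinsics': array([[475.63,   0.  , 316.51],
       [  0.  , 475.63, 195.94],
       [  0.  ,   0.  ,   1.  ]]), 'dist': array([-0.02,  0.  ,  0.  ,  0.  ,  0.  ]), 'origin': array([1071.87,  -63.87,  965.88]), 'rotation': array([ 0.72,  0.62, -0.22, -0.24])}Traceback (most recent call last):
  File "<stdin>", line 12, in <module>
  File "h.py", line 6, in px2w
    return np.array(p["rotation"])@(np.array([n[0],n[1],1])*depth)+np.array(p["origin"])
           ~~~~~~~~~~~~~~~~~~~~~~~^^~~~~~~~~~~~~~~~~~~~~~~~~~~~~~~
ValueError: matmul: Input operand 1 has a mismatch in its core dimension 0, with gufunc signature (n?,k),(k,m?)->(n?,m?) (size 3 is different from 4)
```

```bash
sed -i 's/np.array(p\["rotation"\])/Rot.from_quat(p["rotation"]).as_matrix()/; 1a from scipy.spatial.transform import Rotation as Rot' h.py
python3 - <<'E'
from h import *
np.set_printoptions(precision=2,suppress=True)
for c in("scene","top"):
    im,d=bot.grab_frame(c);cv2.imwrite(f"pics/{c}0.png",im);np.save(f"{c}0.npy",d)
    print(c,bot.camera_params(c)["origin"],bot.camera_params(c)["rotation"])
    for q in["bed","saddle","bar_mid","cradle","lift_grip","boss","pump","spanner","oil_bottle","parts_tray"]:
        r=bot.mark_of(q,c)
        for k in r[:2]:
            u,v=k["position"]; ui,vi=int(round(u)),int(round(v))
            D=d[vi,ui] if 0<=vi<400 and 0<=ui<640 else 0
            print(q,round(k["confidence"],2),np.array([u,v]),D,px2w(c,(u,v),D))
print(bot.state()["t"])
E
```

```text
scene [1071.87  -63.87  965.88] [ 0.72  0.62 -0.22 -0.24]
bed 0.82 [319.1 269. ] 1028.4854 [577.39   0.31  52.55]
saddle 0.59 [385.1 256.7] 1013.81006 [584.73 141.94  79.11]
bar_mid 0.96 [455.3 232.8] 970.23157 [588.71 281.26 144.37]
cradle 0.84 [391.2 231.8] 968.8887 [568.33 151.58 149.  ]
lift_grip 0.71 [379.2 195. ] 1043.0254 [462.55 152.32 135.92]
boss 0.69 [343.6 215.4] 887.9526 [573.18  49.56 237.33]
parts_tray 0.8 [409.8 182.8] 1230.2413 [340.15 273.53   4.78]
top [ 302.47    9.9  1105.25] [ 0.71 -0.7   0.06 -0.06]
bed 0.64 [334.1 170. ] 1098.1981 [551.87  -2.17  33.52]
saddle 0.7 [273.1 159.9] 1036.3574 [557.03 135.98  99.02]
saddle 0.55 [262.1 151.4] 991.95184 [563.59 154.6  145.46]
bar_mid 0.83 [206.9 143. ] 998.9594 [580.57 275.38 142.89]
cradle 0.67 [203.3 147.3] 995.211 [570.21 281.95 145.01]
cradle 0.59 [263.9 149.5] 994.5357 [568.39 151.18 143.61]
lift_grip 0.92 [260.1 198.5] 982.8892 [462.23 155.44 137.28]
boss 0.56 [312.6 147.6] 897.1696 [548.18  42.75 237.48]
pump 0.3 [447.7 247.2] 1003.9984 [ 370.64 -251.66   94.66]
spanner 0.81 [305.5 234.6] 1099.1035 [398.84  62.72   7.24]
oil_bottle 0.58 [451.7 243.7] 989.2798 [ 377.23 -256.23  110.66]
1.2
```

View pics/scene0.png

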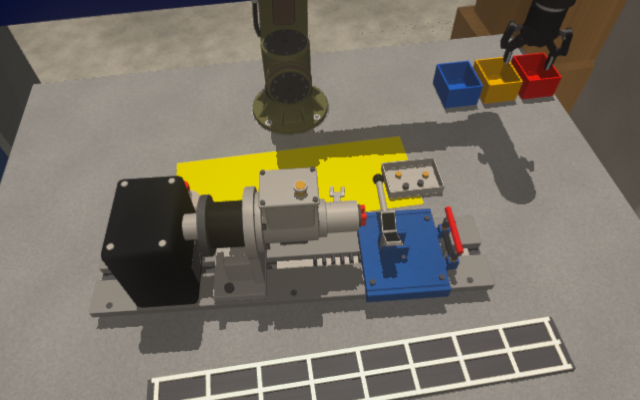

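View pics/top0.png

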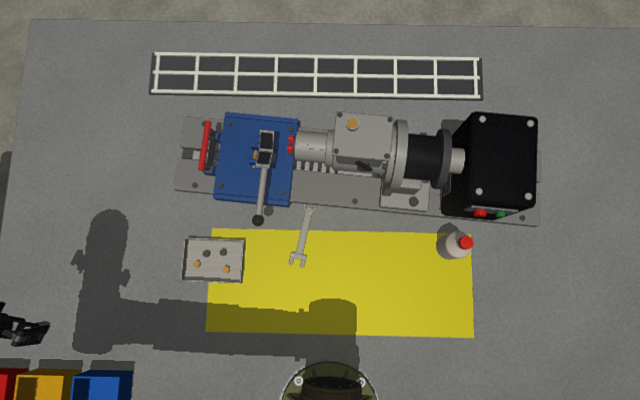

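```bash
cat > m.py <<'E'
from h import *
def cloud(c,d):
    p=bot.camera_params(c);K=np.array(p["intrinsics"],float)
    v,u=np.mgrid[0:400,0:640]
    n=cv2.undistortPoints(np.stack([u,v],-1).reshape(-1,1,2).astype(float),K,np.array(p["dist"],float)).reshape(400,640,2)
    P=np.dstack([n,np.ones((400,640))])*d[...,None]
    return P@Rot.from_quat(p["rotation"]).as_matrix().T+np.array(p["origin"])
E
python3 - <<'E'
from m import *
np.set_printoptions(precision=2,suppress=True)
for c in("scene","top"):
    d=np.load(f"{c}0.npy");im=cv2.imread(f"pics/{c}0.png").astype(int);W=cloud(c,d);ok=d>0
    b,g,r=im[...,0],im[...,1],im[...,2]
    x,y,z=W[...,0],W[...,1],W[...,2]
    red=ok&(r>120)&(g<70)&(b<70)&(y>200)&(x>450)&(z>90)
    P=W[red];print(c,"bar n",len(P),P.mean(0),P.min(0),P.max(0))
    q=P[:,:2]-P[:,:2].mean(0);_,_,vt=np.linalg.svd(q);a=q@vt[0];print(" bar dir deg",np.degrees(np.arctan2(vt[0][1],vt[0][0])),a.min(),a.max(), "mid",P[:,:2].mean(0)+vt[0]*(a.min()+a.max())/2,"top z",np.percentile(P[:,2],95))
    blue=ok&(b>100)&(r<70)&(x>430)&(y>50)&(abs(z-72)<8)
    P=W[blue];rc=cv2.minAreaRect(P[:,:2].astype(np.float32));print(" deck",rc,np.median(P[:,2]))
    bed=ok&(abs(z-50)<7)&(x>430)&(x<700)&(y<300)&(y>-400)
    P=W[bed];rc=cv2.minAreaRect(P[:,:2].astype(np.float32));print(" bed",rc,np.median(P[:,2]),len(P))
    t=ok&(z>-20)&(abs(z)<8)&(x<420)&(x>200);print(" table z",np.median(z[t]))
    # boss
    bo=ok&(z>195)&(z<260)&(y>15)&(y<75)&(x>480)&(x<640)
    P=W[bo];print(" boss",len(P),P.min(0),P.max(0),P.mean(0))
    arm=ok&(z>110)&(z<165)&(x>400)&(x<525)&(y>120)&(y<200)
    P=W[arm];q=P[:,:2]-P[:,:2].mean(0);_,_,vt=np.linalg.svd(q);print(" arm",len(P),P.mean(0),np.degrees(np.arctan2(vt[0][1],vt[0][0])),P.min(0),P.max(0))
    # bins along x
    for lo in range(410,530,10):
        s=(P[:,0]>lo)&(P[:,0]<=lo+10)
        if s.sum()>3: print("  ",lo,s.sum(),P[s][:,1].min(),P[s][:,1].max(),np.percentile(P[s][:,2],95))
E
```

```text
scene bar n 281 [579.71 281.09 142.22] [521.96 272.93 133.96] [632.57 290.59 148.19]
 bar dir deg -4.118685689249468 -57.655731308199385 53.03340430810743 mid [577.41 281.25] top z 145.71059771749162
 deck ((568.8230590820312, 182.85928344726562), (177.70367431640625, 206.00572204589844), 85.5262680053711) 72.51930161651933
 bed ((584.2681884765625, -49.9473876953125), (192.09307861328125, 700.2150268554688), 0.5676835775375366) 50.84976532278199 6846
 table z 1.5746297312473985
 boss 981 [521.14  15.08 195.25] [589.12  74.95 248.98] [568.59  45.   230.97]
 arm 277 [451.75 156.78 138.59] -4.362170344386824 [405.51 137.25 128.88] [524.83 171.57 161.44]
   410 38 147.82035223621472 171.5670308997301 146.6439261720833
   420 49 149.6912732728027 171.21164054754922 144.54011237206797
   430 23 152.8504005347058 165.62791394142255 140.49701466333752
   440 22 151.8014287774323 164.2407298573374 140.912075438933
   450 23 150.7647230031042 162.880791479881 140.06054232877318
   460 23 149.88724423016166 163.39589496008554 140.83982918632657
   470 27 149.29572177318224 162.33827392801595 1
[... 961 characters left out ...]
18 171.10890172997787 143.83472522750696
   430 31 151.15512954357303 163.5035441151578 139.2554374058712
   440 29 151.06011439173162 163.99374271076144 140.3825398043353
   450 31 149.3301792757187 162.46231557584917 139.44263431919347
   460 32 149.50006953952533 162.81109027768454 139.42376519285241
   470 29 147.82112947065846 161.093910416022 139.94514951292038
   480 30 146.74360101059673 159.1777267133693 139.81534652607027
   490 29 146.49119466477975 159.92884486892612 140.86349008517502
   500 31 145.1481582910799 158.35438884624952 139.78021733554783
   510 28 145.16236335753527 158.4630139920206 140.58541659792945
   520 17 144.18299265214253 156.60317557502995 139.8958981268048
```

```bash
python3 - <<'E'
from m import *
np.set_printoptions(precision=1,suppress=True)
th=np.radians(-4.6);R=np.array([[np.cos(th),np.sin(th)],[-np.sin(th),np.cos(th)]])
for c in("scene","top"):
    d=np.load(f"{c}0.npy");im=cv2.imread(f"pics/{c}0.png").astype(int);W=cloud(c,d)
    L=(W[...,:2]-[567,148])@R.T; z=W[...,2]
    ok=(d>0)&(abs(L[...,0])<60)
    print(c)
    for lo in range(-180,0,5):
        s=ok&(L[...,1]>lo)&(L[...,1]<=lo+5)&(z>180)
        if s.sum()>3:
            zz=z[s];xx=L[...,0][s];rr=im[s].mean(0)
            print(lo,s.sum(),"zmax",np.percentile(zz,97),"x",xx.min(),xx.max(),rr, "xtop",xx[zz>np.percentile(zz,90)].mean())
    # cradle blob
    s=(d>0)&(abs(L[...,0])<60)&(abs(L[...,1])<40)&(z>135)&(z<185)
    print("cradle pts",s.sum(),L[s].min(0),L[s].max(0),np.percentile(L[s],[3,97],axis=0),z[s].min(),z[s].max())
E
```

```text
scene
-180 207 zmax 336.7440260318408 x -41.13203834043851 39.23674164719632 [ 92.1 114.  127.5] xtop 13.788302592320125
-175 207 zmax 336.7484531871157 x -41.5514338246613 39.81077985067584 [ 91.3 113.7 127.3] xtop 11.21892025286645
-170 202 zmax 336.78392617496155 x -41.29134164585359 39.16342886703268 [ 98.7 116.3 127.2] xtop 12.96016918879379
-165 205 zmax 332.24798114980524 x -44.040019827729566 39.476825195522174 [111.7 124.9 133.1] xtop -0.3173576422473926
-160 205 zmax 318.2891317334404 x -43.07314094663274 39.719866555495585 [112.  125.1 133.2] xtop -4.911487548374065
-155 198 zmax 320.4546079248074 x -40.85265903860171 39.353616131029774 [105.  117.3 124.9] xtop 4.295039478829148
-150 195 zmax 319.78708274607226 x -41.026857397756906 39.18258913129436 [104.6 118.4 126.3] xtop -1.4597057656221497
-145 107 zmax 315.9748547734943 x -40.00077903719373 34.50380240238864 [108.7 130.8 139.7] xtop -7.627601924276873
-140 106 zmax 248.5470067889788 x -25.953442572999545 34.46256844459869 [119.5 133.1 141.7] xtop -0.6306446748420428
-135 90 zmax 248.55807269599484 x -35.3505016621029
[... 4339 characters left out ...]
.0860265889223069
-80 70 zmax 241.10461227791254 x -29.570422284633175 27.004681085042037 [122.6 129.4 132.5] xtop 0.43460048156981657
-75 61 zmax 241.17855597783745 x -30.126464986464047 26.667681348788243 [117.8 124.3 127.5] xtop -1.9683511306593324
-70 56 zmax 232.78831344447195 x -21.19355011325078 18.156167827705996 [70.2 68.1 72.1] xtop -1.4612522455166712
-65 35 zmax 229.3640036373228 x -15.911097126207064 15.405378107694261 [ 46.9  44.1 146.7] xtop -5.5180041242980815
-60 47 zmax 228.19518694027244 x -15.729087421674034 14.664108843402365 [ 46.  42. 153.] xtop 1.7266115510940374
cradle pts 594 [-60. -16.] [42.1 14.6] [[-50.9 -15.2]
 [ 38.   13. ]] 135.4289853302247 169.36028421917433
```

```bash
cat > go.py <<'E'
import sys
from h import *
np.set_printoptions(precision=1,suppress=True)
s=bot.state();R=Rot.from_quat(s["ee_rot"]).as_matrix()
yaw=np.degrees(np.arctan2(R[1,0],R[0,0]))
print("t",round(s["t"],2),"tcp",s["tcp_pos"],"yaw",round(yaw,2),"F",s["wrist_force"],"gap",round(s["finger_gap"],1))
if len(sys.argv)>3:
    T=np.array(list(map(float,sys.argv[1:4])))
    print("shift",R.T@(T-s["tcp_pos"]),"turn",yaw+4.6)
E
python3 go.py 576.5 281.5 190; python3 go.py 576.5 281.5 115
```

```text
t 1.2 tcp [216.8 559.4 204.3] yaw -21.19 F [-0.2 -0.4 -0.3] gap 85.3
shift [435.8 129.1  14.4] turn -16.586010109698506
t 1.2 tcp [216.8 559.4 204.3] yaw -21.19 F [-0.2 -0.4 -0.3] gap 85.3
shift [435.8 129.1  89.4] turn -16.586010109698506
```

send_rows:
  commands:
    - [[436, 129, 14], -16.6, 0]
    - [[436, 129, 14], -16.6, 0]
    - [[436, 129, 14], -16.6, 0]
    - [[436, 129, 14], -16.6, 0]
    - [[436, 129, 14], -16.6, 0]
    - [[436, 129, 14], -16.6, 0]
    - [[436, 129, 14], -16.6, 0]
    - [[436, 129, 14], -16.6, 0]
    - [[436, 129, 14], -16.6, 0]
    - [[436, 129, 14], -16.6, 0]
    - [[436, 129, 14], -16.6, 0]
    - [[436, 129, 14], -16.6, 0]

```text
t: 2.2
tcp_pos: [580.5, 276.5, 188.9]
ee_rot: [0.999, -0.043, -0.0, 0.001]
wrist_force: [-1.0, 1.1, -0.1]
finger_gap: 85.2
```

```bash
python3 go.py 576.5 281.5 115; python3 - <<'E'
from h import *
a,_=bot.grab_frame("scene");b,_=bot.grab_frame("top")
cv2.imwrite("pics/a1.png",np.vstack([cv2.resize(a[120:320,280:600],(640,400))[:300],cv2.resize(b[60:260,120:440],(640,400))[:300]]))
E
```

```text
t 2.2 tcp [580.5 276.5 188.9] yaw -4.94 F [-1.   1.1 -0.1] gap 85.2
shift [-4.4 -4.8 73.9] turn -0.3370935768499521
```

View pics/a1.png

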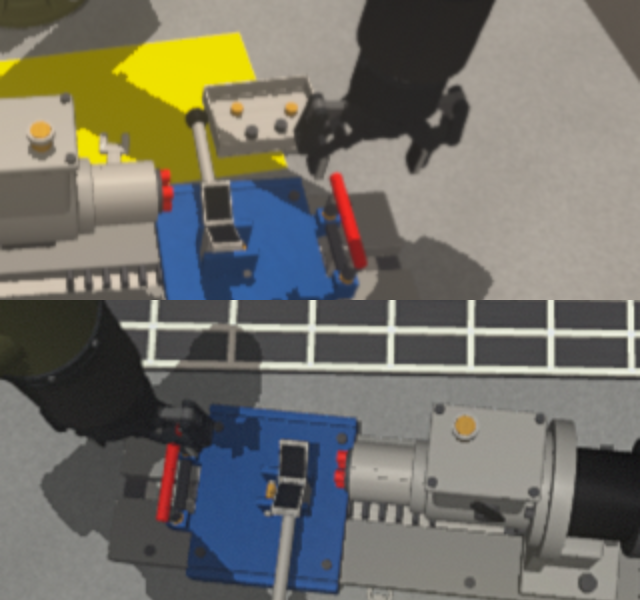

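```bash
python3 go.py 576.5 281.5 115; python3 - <<'E'
from h import *
s=bot.state();T=s["tcp_pos"];a,_=bot.grab_frame("scene");b,_=bot.grab_frame("top")
o=[]
for c,i in(("scene",a),("top",b)):
    for P,col in((T,(0,255,0)),(np.array([576.5,281.5,143]),(255,0,255))):
        u=proj(c,P)[0];print(c,u);cv2.circle(i,tuple(int(round(k)) for k in u),2,col,-1)
o=np.vstack([cv2.resize(a[120:320,280:600],(640,400))[:300],cv2.resize(b[60:260,120:440],(640,400))[:300]])
cv2.imwrite("pics/a2.png",o)
E
```

```text
t 2.3 tcp [577.7 280.1 189.5] yaw -4.77 F [-0.2  0.9  0.1] gap 85.3
shift [-1.2 -1.4 74.5] turn -0.1683343860756885
scene [457.83533307 215.82348535]
scene [453.35766215 228.22685389]
top [198.73934654 137.883232  ]
top [203.94474912 144.7477435 ]
```

View pics/a2.png

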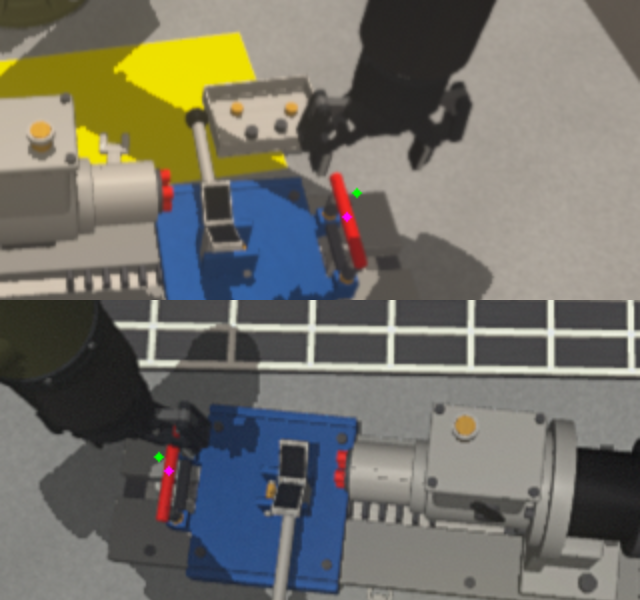

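```bash
python3 - <<'E'
from h import *
s=bot.state();T=s["tcp_pos"];R=Rot.from_quat(s["ee_rot"]).as_matrix()
for c,o in(("scene",(280,120,0)),("top",(120,60,300))):
    for sy in(1,-1):
        for sx in(-11,11):
            u=proj(c,T+R@np.array([sx,sy*43,-13]))[0]
            print(c,sy,sx,(u-o[:2])*2+[0,o[2]])
E
```

```text
scene 1 -11 [314.27503131 176.12679294]
scene 1 11 [319.29919159 194.42112735]
scene -1 -11 [400.1889339  170.41464763]
scene -1 11 [406.4215004  188.56147895]
top 1 -11 [192.24072697 467.36407321]
top 1 11 [195.28572049 446.58382225]
top -1 -11 [108.4708139 459.1544232]
top -1 11 [111.83536665 438.44856699]
```

send_rows:
  commands:
    - [[0, 0, 30], 0, 0]
    - [[0, 0, 50], 0, 0]
    - [[0, 0, 65], 0, 0]
    - [[0, 0, 75], 0, 0]
    - [[0, 0, 75], 0, 0]
    - [[0, 0, 75], 0, 0]

```text
t: 2.9
tcp_pos: [576.4, 282.3, 116.0]
ee_rot: [0.999, -0.039, 0.0, 0.0]
wrist_force: [-0.5, 0.2, 0.6]
finger_gap: 85.2
```

```bash
python3 go.py 576.5 281.5 115; python3 - <<'E'
from h import *
a,_=bot.grab_frame("scene");b,_=bot.grab_frame("top")
cv2.imwrite("pics/a3.png",np.vstack([cv2.resize(a[150:280,400:540],(640,594))[:290],cv2.resize(b[90:200,150:290],(640,500))[:300]]))
cv2.imwrite("pics/a3.png",np.hstack([cv2.resize(a[160:290,390:520],(400,400)),cv2.resize(b[90:200,140:250],(400,400))]))
E
```

```text
t 2.9 tcp [576.4 282.3 116. ] yaw -4.5 F [-0.5  0.2  0.6] gap 85.2
shift [0.2 0.7 1. ] turn 0.09523443555948141
```

View pics/a3.png

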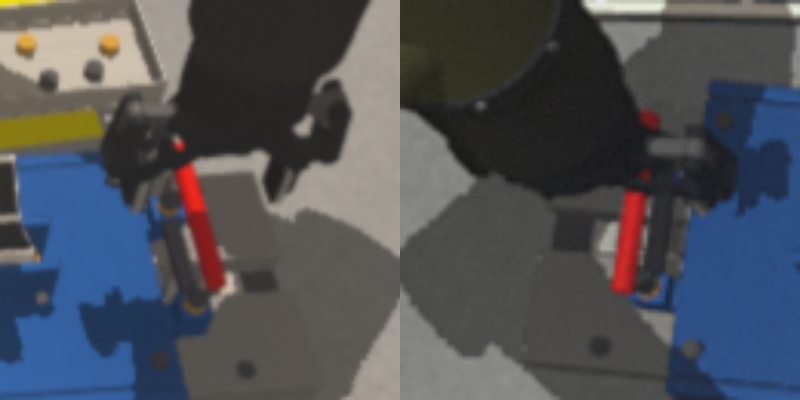

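```bash
python3 - <<'E'
from h import *
s=bot.state();T=s["tcp_pos"];R=Rot.from_quat(s["ee_rot"]).as_matrix()
a,da=bot.grab_frame("scene");b,db=bot.grab_frame("top")
a=cv2.resize(a[140:300,380:540],(400,400),interpolation=cv2.INTER_CUBIC);b=cv2.resize(b[90:250,140:300],(400,400),interpolation=cv2.INTER_CUBIC)
a=cv2.convertScaleAbs(a,alpha=1.6,beta=20);b=cv2.convertScaleAbs(b,alpha=1.6,beta=20)
for c,o,i in(("scene",(380,140),a),("top",(140,90),b)):
    for sy in(1,-1):
      for z,col in((-13,(0,255,0)),(-40,(255,255,0))):
        pts=[tuple(int(k) for k in (proj(c,T+R@np.array([sx,sy*w,z]))[0]-o)*2.5) for sx,w in((-11,43),(11,43),(11,57),(-11,57))]
        cv2.polylines(i,[np.array(pts)],True,col,1)
cv2.imwrite("pics/a4.png",np.hstack([a,b]))
E
```

```text
(no output)
```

View pics/a4.png

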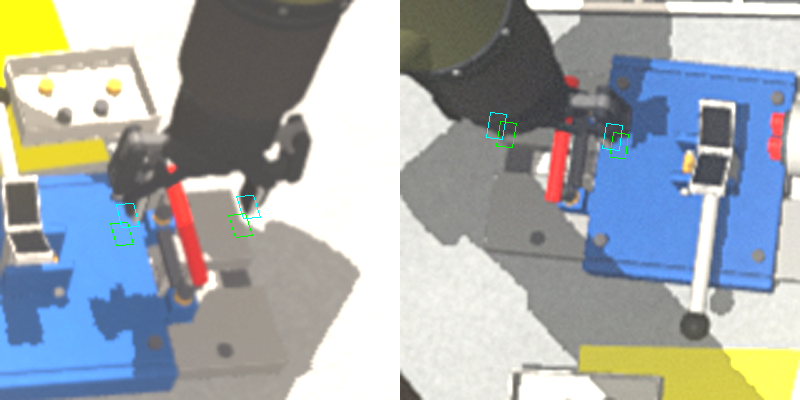

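```bash
python3 - <<'E'
from m import *
np.set_printoptions(precision=1,suppress=True)
s=bot.state();T=s["tcp_pos"];R=Rot.from_quat(s["ee_rot"]).as_matrix()
for c in("scene","top"):
    a,d=bot.grab_frame(c);W=(cloud(c,d)-T)@R
    ok=(d>0)&(abs(W[...,0])<25)&(abs(W[...,1])<75)&(W[...,2]>-90)&(W[...,2]<0)&(a.max(-1)<90)
    for sg in(1,-1):
        P=W[ok&(W[...,1]*sg>22)]
        print(c,sg,len(P));
        for lo in range(-80,0,8):
            q=P[(P[:,2]>lo)&(P[:,2]<=lo+8)]
            if len(q)>2: print("  ",lo,len(q),q.min(0)[:2],q.max(0)[:2])
print(s["t"])
E
```

```text
scene 1 102
   -80 12 [ 3.9 42. ] [11.1 55.4]
   -72 18 [-4.4 42.5] [ 9.2 55.7]
   -64 19 [-8.5 42.9] [ 9.  55.8]
   -56 16 [-6.6 43.1] [ 8.8 55.5]
scene -1 116
   -80 15 [  0.2 -50.3] [  9.3 -42.7]
   -72 23 [-12.2 -56.6] [  8.8 -42.5]
   -64 20 [ -9.  -55.5] [  9.1 -42.8]
   -56 19 [-12.1 -56.5] [  9.5 -43.2]
   -48 11 [-11.4 -44.8] [  7.5 -42.4]
top 1 45
   -72 10 [-10.   45.2] [-4.3 57.8]
   -64 7 [-9.6 47.4] [-3.9 57.2]
   -56 6 [-9.2 45.3] [-3.  56.8]
   -48 3 [-9.3 48.3] [-4.3 54. ]
top -1 17
   -56 4 [ -9.2 -46.9] [ -7.7 -41.2]
   -48 4 [ -9.6 -46.7] [ -5.6 -41.8]
3.1
```

send_rows:
  commands:
    - [[0, 0, 0], 0, 1]
    - [[0, 0, 0], 0, 1]
    - [[0, 0, 0], 0, 1]
    - [[0, 0, 0], 0, 1]
    - [[0, 0, 0], 0, 1]
    - [[0, 0, 0], 0, 1]
    - [[0, 0, 0], 0, 1]
    - [[0, 0, 0], 0, 1]

```text
t: 3.87
tcp_pos: [577.1, 281.8, 116.2]
ee_rot: [0.999, -0.04, 0.001, -0.0]
wrist_force: [0.2, 1.2, 4.3]
finger_gap: -0.3
```

```bash
python3 go.py
```

```text
t 3.87 tcp [577.1 281.8 116.2] yaw -4.58 F [0.2 1.2 4.3] gap -0.3
```

```bash
python3 - <<'E'
from m import *
np.set_printoptions(precision=1,suppress=True)
s=bot.state();T=s["tcp_pos"];R=Rot.from_quat(s["ee_rot"]).as_matrix()
a,da=bot.grab_frame("scene");b,db=bot.grab_frame("top")
for c,a_,d in(("scene",a,da),("top",b,db)):
    W=cloud(c,d);g=a_.astype(int)
    red=(d>0)&(g[...,2]>90)&(g[...,1]<70)&(g[...,0]<70)&(W[...,1]>200)&(W[...,0]>450)&(W[...,2]>90)
    P=W[red];print(c,len(P),P.mean(0),np.percentile(P,[5,95],axis=0))
a=cv2.resize(a[160:280,390:510],(400,400),interpolation=cv2.INTER_CUBIC);b=cv2.resize(b[90:210,140:260],(400,400),interpolation=cv2.INTER_CUBIC)
cv2.imwrite("pics/a5.png",cv2.convertScaleAbs(np.hstack([a,b]),alpha=1.6,beta=20))
E
```

```text
scene 180 [598.8 281.8 154.9] [[527.1 272.7 135.5]
 [629.8 290.  200.4]]
top 149 [553.5 281.5 143.3] [[523.6 274.6 137.8]
 [628.9 288.7 145.6]]
```

View pics/a5.png

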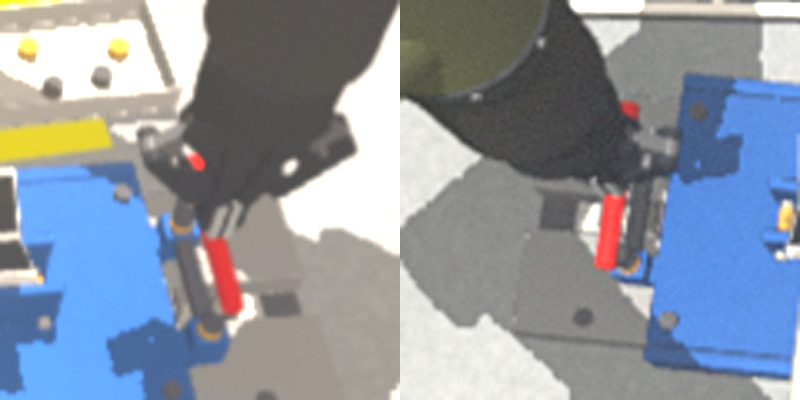

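```bash
python3 - <<'E'
from m import *
np.set_printoptions(precision=1,suppress=True)
s=bot.state();T=s["tcp_pos"]
a,d=bot.grab_frame("scene");W=cloud("scene",d)
s_=120/400
for (x,y) in((225,215),(215,225),(235,230),(222,235),(215,240),(228,260),(192,158),(210,200),(235,290)):
    u,v=int(390+x*s_),int(160+y*s_);print((u,v),W[v,u],a[v,u])
print(T)
# column profile
for v in range(214,242): print(v,[f"{W[v,u,0]:.0f},{W[v,u,1]:.0f},{W[v,u,2]:.0f}" for u in range(450,464,2)])
print(proj("scene",T),proj("scene",T+[0,0,30]))
E
```

```text
(457, 224) [585.1 280.  171.5] [76 80 83]
(454, 227) [584.  276.7 159.8] [83 89 92]
(460, 229) [525.9 334.2  51.5] [75 80 84]
(456, 230) [586.2 282.2 150.8] [56 58 68]
(454, 232) [586.6 279.1 144.7] [ 35  35 125]
(458, 238) [601.4 282.7 144.1] [ 31  33 127]
(447, 207) [521.1 286.2 141.2] [ 50  55 201]
(453, 220) [584.1 268.6 186.9] [37 36 36]
(460, 247) [622.9 279.5 144.8] [ 29  29 131]
[577.1 281.8 116.2]
214 ['578,262,200', '577,266,199', '584,266,208', '591,265,218', '591,270,217', '592,273,218', '576,289,192']
215 ['578,262,197', '579,266,197', '585,266,206', '588,269,209', '590,271,212', '590,275,212', '583,285,198']
216 ['582,261,199', '579,267,194', '587,266,205', '589,268,208', '585,275,201', '585,280,199', '583,285,196']
217 ['584,260,199', '579,267,191', '586,267,200', '587,271,200', '586,276,198', '580,284,189', '586,285,196']
218 ['585,260,197', '580,268,188', '585,268,195', '585,273,194', '589,275,199', '582,284,187', '587,285,194']
219 ['585,261,193', '580,269,184', '585,269,192', '587,273,193', '586,277,191', '582,284,184', '588,285,192']
220 ['571,271,167', '581,269,1
[... 1677 characters left out ...]
 '541,329,52', '542,333,52']
236 ['540,306,51', '591,275,138', '594,277,142', '596,281,143', '596,285,143', '543,329,49', '543,334,49']
237 ['542,306,49', '591,276,134', '594,278,138', '598,280,142', '600,283,146', '544,329,47', '548,331,52']
238 ['546,304,53', '547,308,53', '599,276,142', '601,279,144', '601,283,144', '551,325,55', '549,332,49']
239 ['566,291,82', '548,308,51', '600,275,141', '600,280,139', '604,281,145', '550,327,48', '554,328,55']
240 ['570,289,85', '551,307,50', '602,275,140', '603,279,141', '607,281,146', '605,287,141', '556,328,53']
241 ['571,289,83', '555,305,54', '602,276,136', '606,278,141', '608,281,143', '608,285,142', '557,328,51']
[[450.9 235.5]] [[453.9 227.6]]
```

send_rows:
  commands:
    - [[0, 0, -30], 0, 1]
    - [[0, 0, -30], 0, 1]
    - [[0, 0, -30], 0, 1]

```text
t: 4.27
tcp_pos: [577.4, 281.8, 147.2]
ee_rot: [0.999, -0.04, 0.001, -0.001]
wrist_force: [-0.5, -0.4, -1.1]
finger_gap: 0.1
```

```bash
python3 go.py; python3 - <<'E'
from m import *
np.set_printoptions(precision=1,suppress=True)
s=bot.state();T=s["tcp_pos"]
for c in ("scene","top"):
    a,d=bot.grab_frame(c);W=cloud(c,d)
    ok=(d>0)&(abs(W[...,0]-T[0])<25)&(abs(W[...,1]-T[1])<60)&(W[...,2]>95)
    red=(a[...,2]>90)&(a[...,1]<70)
    for lo in range(130,280,6):
        q=W[ok&~red&(W[...,2]>lo)&(W[...,2]<=lo+6)]-T
        if len(q)>2: print(c,lo,len(q),q.min(0)[:2],q.max(0)[:2])
    x0,y0=(390,150) if c=="scene" else (140,80)
    cv2.imwrite(f"pics/b_{c}.png",cv2.convertScaleAbs(cv2.resize(a[y0:y0+120,x0:x0+120],(480,480),interpolation=cv2.INTER_CUBIC),alpha=1.8,beta=25))
i=np.hstack([cv2.imread("pics/b_scene.png")[:,:400],cv2.imread("pics/b_top.png")[:,:400]]);cv2.imwrite("pics/b.png",i)
E
```

```text
t 4.27 tcp [577.4 281.8 147.2] yaw -4.59 F [-0.5 -0.4 -1.1] gap 0.1
scene 178 14 [ 3.  -9.8] [ 9.5 11.4]
scene 184 22 [ -6.9 -12.9] [ 9.4 13.2]
scene 190 29 [ -7.4 -13. ] [10.6 12.3]
scene 196 29 [ -4.5 -13.1] [ 9.8 15. ]
scene 202 26 [ -3.6 -13.3] [10.  10.8]
scene 208 17 [  2.6 -13.4] [10.6 12.2]
scene 214 25 [  2.7 -17.2] [11.9 21.5]
scene 220 56 [-17.2 -31.5] [13.1 32.4]
scene 226 115 [-16.6 -38.2] [14.5 37.8]
scene 232 73 [-15.5 -40.2] [13.7 39.4]
scene 238 73 [-14.3 -46.5] [15.6 49.1]
scene 244 92 [ -5.  -49.8] [15.4 52.5]
scene 250 89 [ -1.8 -54.7] [15.8 55.3]
scene 256 103 [-12.8 -59.9] [16.9 58.8]
scene 262 142 [-20.5 -60. ] [17.4 59.5]
scene 268 169 [-18.5 -59.9] [19.4 59.9]
scene 274 93 [-12.2 -48.9] [19.4 49.2]
top 136 7 [-22.2  -7.7] [ 8.5 -4.7]
top 142 3 [ 2.7 -6.4] [ 7.5 -0.4]
top 172 4 [-9.4 -7.3] [-6.6  2.5]
top 178 8 [-10.4 -11.3] [-6.4  4.4]
top 184 11 [-10.3 -14.2] [-5.2 11.2]
top 190 10 [-11.  -14.6] [-4.8 11.7]
top 196 7 [-10.6 -14. ] [-6.7  4.4]
top 202 8 [-11.1 -13. ] [-6.6  5.1]
top 208 3 [-10.6  -2.7] [-9.4 12.8]
top 214 11 [-12.9 -15.7] [-7.5  8.7]
top 220 17 [-14.7 -32. ] [-2.5  8. ]
top 226 48 [-15.1 -36. ] [5.4 3.6]
top 232 13 [-14.6 -38.8] [-9.4  4.1]
top 238 19 [-17.5 -46.4] [-3.7  6.6]
top 244 21 [-16.9 -51.8] [-4.4 -9. ]
top 250 14 [-17.8 -49.8] [-10.8  -5.9]
top 256 36 [-16.8 -58.1] [ 9.3 -8.3]
top 262 66 [-19.5 -59.8] [  7.9 -17.2]
top 268 41 [-20.4 -58.5] [  6.4 -14.3]
top 274 32 [-20.5 -46.8] [  4.4 -16.2]
```

View pics/b.png

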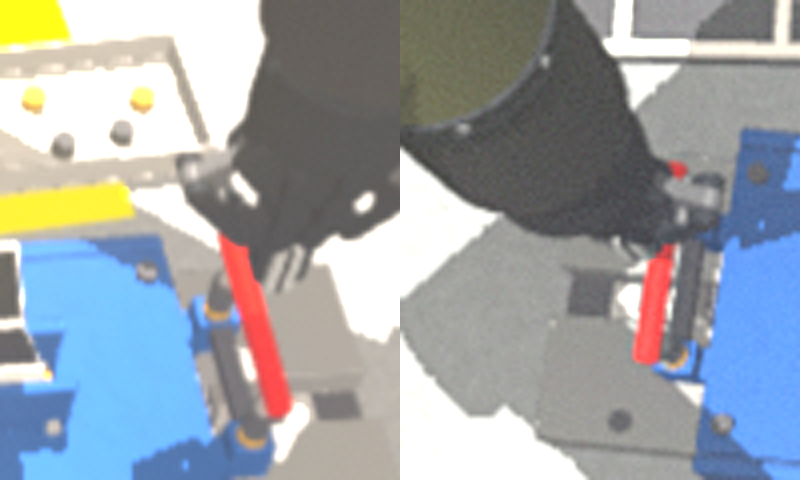

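send_rows:
  commands:
    - [[0, 0, 0], 0, 0]
    - [[0, 0, 0], 0, 0]
    - [[0, 0, 0], 0, 0]
    - [[0, 0, 0], 0, 0]
    - [[0, 0, 0], 0, 0]
    - [[0, 0, 0], 0, 0]
    - [[0, 0, 20], 0, 0]
    - [[0, 0, 40], 0, 0]
    - [[0, 0, 50], 0, 0]
    - [[0, 0, 60], 0, 0]
    - [[0, 0, 60], 0, 0]
    - [[0, 0, 60], 0, 0]

```text
t: 5.37
tcp_pos: [576.9, 281.4, 85.6]
ee_rot: [0.999, -0.04, 0.0, 0.0]
wrist_force: [-0.3, -0.1, 0.1]
finger_gap: 85.2
```

send_rows:
  commands:
    - [[0, 0, 0], 0, 1]
    - [[0, 0, 0], 0, 1]
    - [[0, 0, 0], 0, 1]
    - [[0, 0, 0], 0, 1]
    - [[0, 0, 0], 0, 1]
    - [[0, 0, 0], 0, 1]
    - [[0, 0, 0], 0, 1]
    - [[0, 0, 0], 0, 1]

```text
t: 6.03
tcp_pos: [576.9, 281.8, 85.8]
ee_rot: [0.999, -0.04, 0.0, -0.0]
wrist_force: [-0.1, 1.3, 1.8]
finger_gap: 12.3
```

send_rows:
  commands:
    - [[0, 0, -5], 0, 1]
    - [[0, 0, -10], 0, 1]
    - [[0, 0, -15], 0, 1]
    - [[0, 0, -18], 0, 1]
    - [[0, 0, -18], 0, 1]
    - [[0, 0, -18], 0, 1]

```text
t: 6.53
tcp_pos: [576.6, 281.8, 100.5]
ee_rot: [0.999, -0.04, -0.001, 0.0]
wrist_force: [6.9, 1.8, -11.1]
finger_gap: 12.4
```

```bash
python3 go.py; python3 - <<'E'
from m import *
np.set_printoptions(precision=1,suppress=True)
for c in ("scene","top"):
    a,d=bot.grab_frame(c);W=cloud(c,d);g=a
    red=(d>0)&(g[...,2]>90)&(g[...,1]<70)&(g[...,0]<70)&(W[...,1]>200)&(W[...,0]>510)&(W[...,2]>90)&(W[...,2]<185)
    P=W[red];print(c,len(P),P.mean(0),np.percentile(P,[5,95],axis=0))
E
```

```text
t 6.53 tcp [576.6 281.8 100.5] yaw -4.61 F [  6.9   1.8 -11.1] gap 12.4
scene 174 [605.9 279.  155.7] [[579.4 273.3 150.4]
 [629.7 285.8 160.1]]
top 151 [551.8 281.7 156.1] [[524.1 273.1 151.9]
 [626.5 288.9 159.3]]
```

send_rows:
  commands:
    - [[0, 0, -4], 0, 1]
    - [[0, 0, -4], 0, 1]
    - [[0, 10, -4], 0, 1]
    - [[0, 20, -4], 0, 1]
    - [[0, 32, -4], 0, 1]
    - [[0, 44, -4], 0, 1]
    - [[0, 56, -4], 0, 1]
    - [[0, 68, -4], 0, 1]
    - [[0, 78, -4], 0, 1]
    - [[0, 86, -4], 0, 1]
    - [[0, 90, -4], 0, 1]
    - [[0, 90, -4], 0, 1]

```text
t: 7.63
tcp_pos: [569.3, 190.9, 104.4]
ee_rot: [0.999, -0.041, -0.001, 0.0]
wrist_force: [8.5, -1.8, -11.5]
finger_gap: 12.2
```

```bash
cat > look.py <<'E'
from m import *
import sys
np.set_printoptions(precision=1,suppress=True)
th=np.radians(-4.6);R=np.array([[np.cos(th),np.sin(th)],[-np.sin(th),np.cos(th)]])
for c in ("scene","top"):
    a,d=bot.grab_frame(c);W=cloud(c,d);g=a
    L=(W[...,:2]-[567,148])@R.T; z=W[...,2]
    red=(d>0)&(g[...,2]>90)&(g[...,1]<70)&(g[...,0]<70)&(L[...,1]>0)&(L[...,1]<160)&(abs(L[...,0])<62)&(z>110)&(z<185)
    if red.sum(): P=np.c_[L[red],z[red]];print(c,"bar",len(P),P.mean(0),np.percentile(P,[5,95],axis=0))
    blue=(d>0)&(g[...,0]>90)&(g[...,2]<70)&(abs(L[...,0])<100)&(abs(z-72)<6)
    P=L[blue];print(c,"deck y",np.percentile(P[:,1],[0.5,99.5]))
    arm=(d>0)&(L[...,0]<-60)&(L[...,0]>-130)&(L[...,1]<40)&(L[...,1]>-140)&(z>115)&(z<185)
    P=np.c_[L[arm],z[arm]]
    if len(P):print(c,"arm",len(P),np.percentile(P,[3,50,97],axis=0))
    x0,y0=(290,110) if c=="scene" else (170,60)
    cv2.imwrite(f"pics/{sys.argv[1]}_{c}.png",cv2.resize(a[y0:y0+200,x0:x0+200],(400,400),interpolation=cv2.INTER_CUBIC))
cv2.imwrite(f"pics/{sys.argv[1]}.png",cv2.convertScaleAbs(np.hstack([cv2.imread(f"pics/{sys.argv[1]}_{c}.png") for c in("scene","top")]),alpha=1.4,beta=15))
E
python3 go.py;python3 look.py c1
```

```text
t 7.63 tcp [569.3 190.9 104.4] yaw -4.66 F [  8.5  -1.8 -11.5] gap 12.2
scene bar 178 [ 26.5  42.5 160.1] [[ -5.1  37.  154.5]
 [ 51.9  48.1 164.3]]
scene deck y [-144.7   27.4]
scene arm 81 [[-129.3  -98.   134.6]
 [-113.1  -92.1  137.7]
 [ -95.6  -85.6  141.3]]
top bar 145 [-31.5  41.5 159.9] [[-53.9  35.8 156.6]
 [ -9.2  47.5 162.8]]
top deck y [-145.5   26.7]
top arm 211 [[-128.4  -99.6  132. ]
 [ -95.4  -93.3  136.6]
 [ -63.1  -86.6  140. ]]
```

View pics/c1.png

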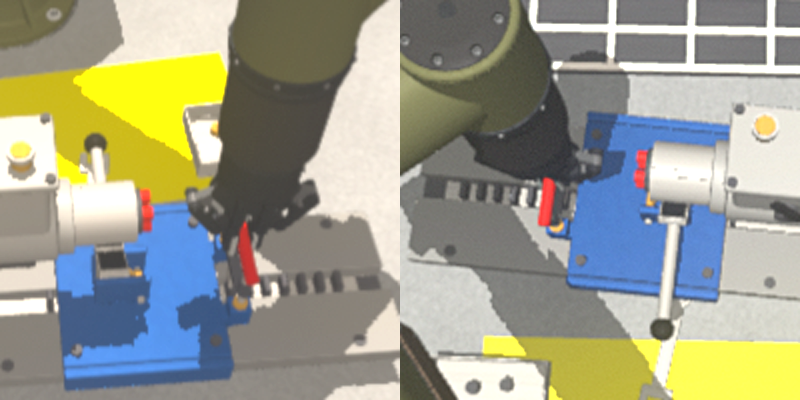

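send_rows:
  commands:
    - [[0, 4, 0], 0, 1]
    - [[0, 9, 0], 0, 1]
    - [[0, 9, 0], 0, 1]
    - [[0, 9, 0], 0, 1]
    - [[0, 9, 0], 0, 1]

```text
t: 8.15
tcp_pos: [568.6, 182.6, 104.3]
ee_rot: [0.999, -0.04, -0.001, 0.0]
wrist_force: [7.7, -0.2, -13.0]
finger_gap: 12.3
```

```bash
python3 go.py;python3 look.py c2
```

```text
t 8.15 tcp [568.6 182.6 104.3] yaw -4.63 F [  7.7  -0.2 -13. ] gap 12.3
scene bar 179 [ 26.3  34.2 160.3] [[ -5.7  28.7 154.2]
 [ 52.1  39.7 164.1]]
scene deck y [-151.3   19.2]
scene arm 76 [[-127.3 -106.5  133.8]
 [-112.5 -100.9  138.4]
 [ -96.6  -94.3  141.7]]
top bar 145 [-31.5  33.2 160.3] [[-53.9  27.6 156.2]
 [ -9.7  39.4 163.5]]
top deck y [-153.8   18.2]
top arm 212 [[-127.2 -107.9  131.4]
 [ -95.1 -101.6  136.9]
 [ -62.3  -94.6  140.6]]
```

send_rows:
  commands:
    - [[0, 0, 5], 0, 1]
    - [[0, 0, 10], 0, 1]
    - [[0, 0, 15], 0, 1]
    - [[0, 0, 20], 0, 1]
    - [[0, 0, 21], 0, 1]
    - [[0, 0, 21], 0, 1]

```text
t: 8.75
tcp_pos: [568.8, 182.5, 85.8]
ee_rot: [0.999, -0.04, -0.0, 0.0]
wrist_force: [2.7, -0.8, -3.8]
finger_gap: 12.3
```

```bash
python3 go.py;python3 look.py c3
```

```text
t 8.75 tcp [568.8 182.5  85.8] yaw -4.6 F [ 2.7 -0.8 -3.8] gap 12.3
scene bar 175 [ 26.4  34.4 141.7] [[ -4.8  28.8 136. ]
 [ 52.1  40.3 145.7]]
scene deck y [-151.4   18.7]
scene arm 76 [[-127.9 -106.5  133.8]
 [-113.6 -100.5  138.2]
 [ -97.   -94.1  141.3]]
top bar 139 [-31.9  33.  141.6] [[-53.7  27.4 137.3]
 [ -9.6  39.3 144.7]]
top deck y [-153.8   18.1]
top arm 214 [[-128.1 -107.8  130.7]
 [ -95.2 -101.6  136.9]
 [ -62.   -94.8  140.9]]
```

send_rows:
  commands:
    - [[0, 0, 0], 0, 0]
    - [[0, 0, 0], 0, 0]
    - [[0, 0, 0], 0, 0]
    - [[0, 0, 0], 0, 0]
    - [[0, 0, 0], 0, 0]
    - [[0, 0, 0], 0, 0]
    - [[0, 0, -30], 0, 0]
    - [[0, 0, -60], 0, 0]
    - [[0, 0, -80], 0, 0]
    - [[0, 0, -80], 0, 0]
    - [[0, 0, -80], 0, 0]

```text
t: 9.77
tcp_pos: [569.4, 183.3, 168.2]
ee_rot: [0.999, -0.04, 0.001, -0.001]
wrist_force: [-1.2, -1.2, -1.2]
finger_gap: 85.3
```

```bash
python3 go.py 449.3 56.2 82;python3 look.py c4
```

```text
t 9.77 tcp [569.4 183.3 168.2] yaw -4.59 F [-1.2 -1.2 -1.2] gap 85.3
shift [-109.8  136.5   85.6] turn 0.01332500821023519
scene bar 316 [  0.9  33.8 141.6] [[-51.7  28.6 137.1]
 [ 50.7  40.1 145.4]]
scene deck y [-151.2   20.1]
scene arm 79 [[-128.9 -106.6  133.9]
 [-113.8 -100.6  138. ]
 [ -96.7  -94.2  141.3]]
top bar 210 [-18.8  32.9 141.6] [[-52.6  27.5 137.9]
 [ 15.3  38.9 144.8]]
top deck y [-153.8   18.9]
top arm 213 [[-128.1 -107.8  131.7]
 [ -95.5 -101.6  136.7]
 [ -62.4  -94.7  140.5]]
```

View pics/c4.png

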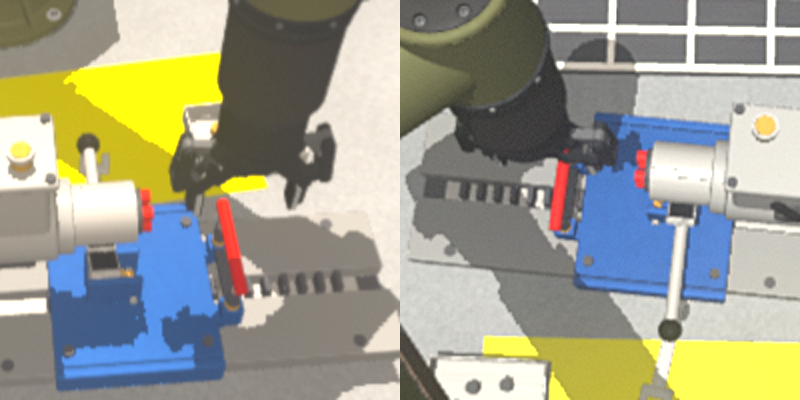

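send_rows:
  commands:
    - [[-40, 0, 0], 0, 0]
    - [[-80, 0, 0], 0, 0]
    - [[-112, 0, 0], 0, 0]
    - [[-112, 30, 0], 0, 0]
    - [[-112, 60, 0], 0, 0]
    - [[-112, 90, 0], 0, 0]
    - [[-112, 120, 0], 0, 0]
    - [[-112, 136, 0], 0, 0]
    - [[-112, 136, 0], 0, 0]
    - [[-112, 136, 0], 0, 0]
    - [[-112, 136, 0], 0, 0]

```text
t: 10.78
tcp_pos: [446.0, 56.5, 165.6]
ee_rot: [0.999, -0.04, -0.001, 0.0]
wrist_force: [-0.4, 0.1, 0.6]
finger_gap: 85.4
```

```bash
python3 go.py 449.3 56.2 82;python3 look.py d1
```

```text
t 10.78 tcp [446.   56.5 165.6] yaw -4.59 F [-0.4  0.1  0.6] gap 85.4
shift [ 3.4 -0.1 83.6] turn 0.00844330549133332
scene bar 315 [  2.3  33.7 141.5] [[-49.1  28.5 136.2]
 [ 51.1  40.  145.3]]
scene deck y [-153.    20.1]
scene arm 74 [[-127.3 -106.5  133.4]
 [-112.6 -100.6  137.9]
 [ -96.8  -93.9  140.8]]
top bar 30 [ 43.3  36.6 141.6] [[ 26.   32.3 136.8]
 [ 53.6  40.2 144.4]]
top deck y [-155.1 -114.2]
top arm 28 [[-129.9 -108.   131.7]
 [-125.9 -103.4  136.1]
 [-121.2  -95.2  139.9]]
```

View pics/d1.png

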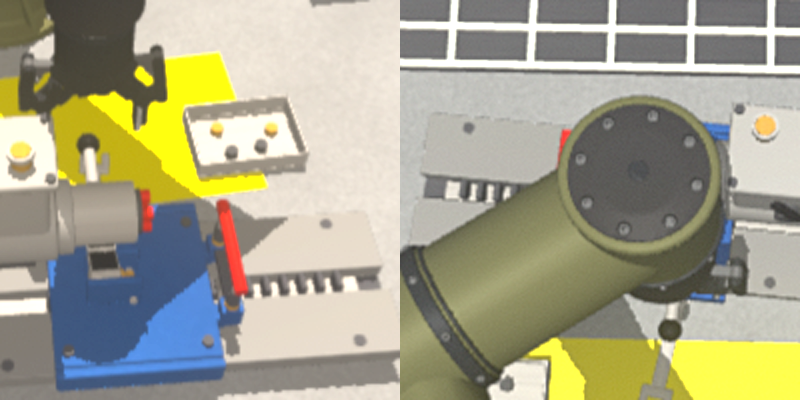

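```bash
python3 - <<'E'
from m import *
np.set_printoptions(precision=0,suppress=True)
th=np.radians(-4.6);R=np.array([[np.cos(th),np.sin(th)],[-np.sin(th),np.cos(th)]])
for c in("top","scene"):
    a,d=bot.grab_frame(c);W=cloud(c,d);L=(W[...,:2]-[567,148])@R.T;z=W[...,2]
    ok=(d>0)&(abs(L[...,1]+101)<100)&(abs(L[...,0]+110)<105)
    for lo in range(190,700,30):
        s=ok&(z>lo)&(z<=lo+30)
        if s.sum()>3: print(c,lo,s.sum(),np.percentile(L[s],2,axis=0),np.percentile(L[s],98,axis=0))
    if c=="scene": cv2.imwrite("pics/d2.png",a)
E
```

```text
top 190 62 [-122. -199.] [ -35. -147.]
top 220 221 [-122. -195.] [ -10. -143.]
top 250 215 [-128. -200.] [ -33. -135.]
top 280 245 [-125. -199.] [ -34. -135.]
top 310 661 [-117. -200.] [  -6. -146.]
top 370 78 [-156. -146.] [-115.  -83.]
top 400 134 [-156. -145.] [-122.  -88.]
top 430 100 [-156. -141.] [-133.  -93.]
top 460 25 [-161. -150.] [-118.  -97.]
top 490 292 [-160. -150.] [ -99. -102.]
top 520 398 [-213. -147.] [-122.  -42.]
top 550 2946 [-213. -139.] [-116.   -6.]
top 580 7545 [-199. -143.] [-72.  -5.]
scene 190 30 [-121.  -60.] [ -9. -45.]
scene 220 336 [-111. -144.] [ -6. -45.]
scene 250 567 [-126. -172.] [-97. -30.]
scene 280 679 [-122. -170.] [-95. -33.]
scene 310 836 [-121. -199.] [ -7. -38.]
scene 340 527 [-106. -136.] [-76. -67.]
scene 370 356 [-105. -144.] [-69. -60.]
scene 400 646 [-104. -144.] [-69. -60.]
scene 430 729 [-102. -144.] [-68. -60.]
scene 460 682 [-101. -144.] [-65. -59.]
scene 490 1095 [-122. -147.] [-64. -32.]
scene 520 1450 [-132. -145.] [-66.  -5.]
scene 550 1875 [-141. -145.] [-66.  -5.]
scene 580 1588 [-106. -144.] [-66. -58.]
```

View pics/d2.png

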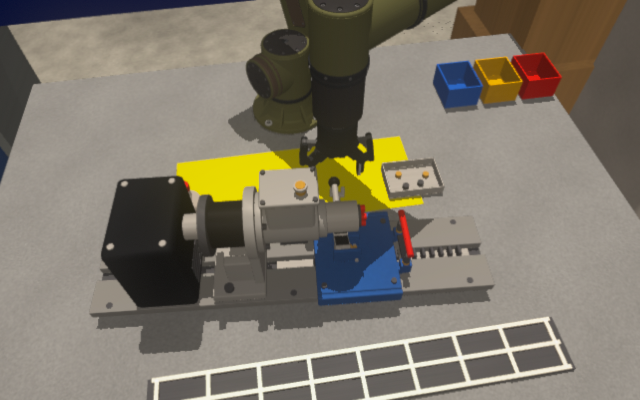

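send_rows:
  commands:
    - [[2, 0, 30], 0, 0]
    - [[2, 0, 55], 0, 0]
    - [[2, 0, 72], 0, 0]
    - [[2, 0, 83], 0, 0]
    - [[2, 0, 83], 0, 0]
    - [[2, 0, 83], 0, 0]

```text
t: 11.48
tcp_pos: [448.5, 56.2, 83.8]
ee_rot: [0.999, -0.04, 0.0, 0.0]
wrist_force: [0.8, -0.9, -0.4]
finger_gap: 85.4
```

```bash
python3 go.py 449.3 56.2 82;python3 look.py d3
```

```text
t 11.48 tcp [448.5  56.2  83.8] yaw -4.56 F [ 0.8 -0.9 -0.4] gap 85.4
shift [ 0.8 -0.1  1.8] turn 0.04275580429330361
scene bar 320 [  1.   33.7 141.5] [[-51.8  28.5 136.2]
 [ 50.9  40.2 145.9]]
scene deck y [-152.5   19.7]
scene arm 279 [[-126.9 -106.3  133.1]
 [-106.3  -54.3  155.7]
 [ -97.2  -31.7  183.7]]
top bar 239 [  9.7  33.1 141.7] [[-29.6  27.7 138.1]
 [ 49.6  39.1 144.8]]
top deck y [-154.9   20.3]
```

View pics/d3.png

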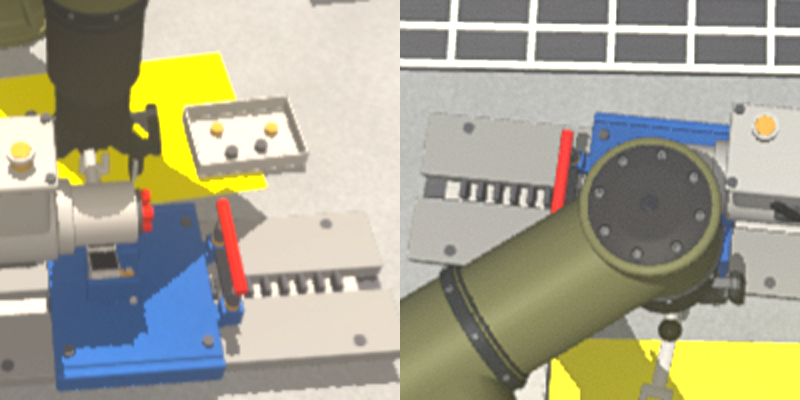

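Arm is between the fingers; close.

send_rows:
  commands:
    - [[0, 0, 2], 0, 1]
    - [[0, 0, 2], 0, 1]
    - [[0, 0, 2], 0, 1]
    - [[0, 0, 2], 0, 1]
    - [[0, 0, 2], 0, 1]
    - [[0, 0, 2], 0, 1]
    - [[0, 0, 2], 0, 1]
    - [[0, 0, 2], 0, 1]

```text
t: 12.25
tcp_pos: [448.4, 56.3, 81.7]
ee_rot: [0.999, -0.04, 0.0, -0.0]
wrist_force: [-1.2, 1.1, 2.9]
finger_gap: 11.9
```

```bash
python3 go.py
```

```text
t 12.25 tcp [448.4  56.3  81.7] yaw -4.58 F [-1.2  1.1  2.9] gap 11.9
```

send_rows:
  commands:
    - [[0, 0, -5], 0, 1]
    - [[0, 0, -10], 0, 1]
    - [[0, 0, -15], 0, 1]
    - [[0, 0, -20], 0, 1]
    - [[0, 0, -25], 0, 1]
    - [[0, 0, -28], 0, 1]
    - [[0, 0, -28], 0, 1]
    - [[0, 0, -28], 0, 1]

```text
t: 12.92
tcp_pos: [448.3, 56.3, 108.5]
ee_rot: [0.999, -0.04, -0.0, -0.0]
wrist_force: [6.5, 0.1, -7.7]
finger_gap: 12.1
```

```bash
python3 go.py; python3 look.py e1
```

```text
t 12.92 tcp [448.3  56.3 108.5] yaw -4.59 F [ 6.5  0.1 -7.7] gap 12.1
scene bar 320 [  1.   33.2 141.6] [[-51.5  28.1 136.3]
 [ 51.   39.4 145.6]]
scene deck y [-153.3   19.4]
scene arm 294 [[-125.1 -121.4  145.9]
 [-103.3 -100.2  165.4]
 [ -79.9  -76.4  184.1]]
top bar 195 [ 17.4  32.6 142. ] [[-14.8  27.  138. ]
 [ 50.2  38.3 145.5]]
top deck y [-155.1   17.3]
```

View pics/e1.png

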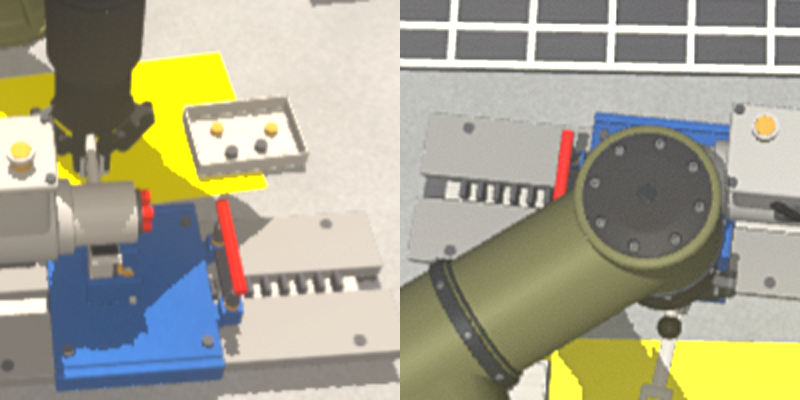

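send_rows:
  commands:
    - [[0, 0, -1], 0, 1]
    - [[0, 0, -2], 0, 1]
    - [[0, 0, -3], 0, 1]
    - [[0, 0, -3], 0, 1]
    - [[0, 0, -3], 0, 1]

```text
t: 13.43
tcp_pos: [448.3, 56.3, 111.4]
ee_rot: [0.999, -0.04, -0.0, -0.0]
wrist_force: [5.3, -0.1, -7.6]
finger_gap: 12.0
```

send_rows:
  commands:
    - [[0, 0, -1], 0, 1]
    - [[0, 0, -1], 0, 1]
    - [[0, 0, -1], 0, 1]

```text
t: 13.68
tcp_pos: [448.3, 56.3, 112.3]
ee_rot: [0.999, -0.04, -0.0, -0.0]
wrist_force: [5.3, 1.3, -8.0]
finger_gap: 12.3
```

send_rows:
  commands:
    - [[0, 0, -1], 0, 1]
    - [[0, 0, -1], 0, 1]
    - [[0, 0, -1], 0, 1]

```text
t: 13.93
tcp_pos: [448.3, 56.3, 113.2]
ee_rot: [0.999, -0.04, -0.0, -0.0]
wrist_force: [6.2, 1.6, -7.7]
finger_gap: 12.1
```

send_rows:
  commands:
    - [[0, 0, -1], 0, 1]
    - [[0, 0, -1], 0, 1]
    - [[0, 0, -1], 0, 1]

```text
t: 14.18
tcp_pos: [448.3, 56.3, 114.1]
ee_rot: [0.999, -0.04, -0.0, -0.0]
wrist_force: [7.1, 0.9, -9.2]
finger_gap: 12.1
```

send_rows:
  commands:
    - [[0, 0, -1], 0, 1]
    - [[0, 0, -1], 0, 1]
    - [[0, 0, -1], 0, 1]

```text
t: 14.43
tcp_pos: [448.2, 56.3, 114.2]
ee_rot: [0.999, -0.04, -0.001, 0.0]
wrist_force: [8.3, -0.5, -13.9]
finger_gap: 12.3
```

send_rows:
  commands:
    - [[0, 0, 2], 0, 1]
    - [[0, 0, 3], 0, 1]
    - [[0, 0, 4], 0, 1]
    - [[0, 0, 5], 0, 1]
    - [[0, 0, 5], 0, 1]
    - [[0, 0, 5], 0, 1]

```text
t: 14.93
tcp_pos: [448.3, 56.3, 110.6]
ee_rot: [0.999, -0.04, -0.0, -0.0]
wrist_force: [5.7, 2.1, -8.5]
finger_gap: 12.3
```

send_rows:
  commands:
    - [[0, 0, 1], 0, 1]
    - [[0, 0, 1], 0, 1]
    - [[0, 0, 1], 0, 1]

```text
t: 15.18
tcp_pos: [448.3, 56.3, 110.1]
ee_rot: [0.999, -0.04, -0.0, -0.0]
wrist_force: [4.7, 2.1, -7.3]
finger_gap: 12.2
```

send_rows:
  commands:
    - [[0, 0, 1], 0, 1]
    - [[0, 0, 1], 0, 1]
    - [[0, 0, 1], 0, 1]

```text
t: 15.43
tcp_pos: [448.4, 56.3, 109.9]
ee_rot: [0.999, -0.04, 0.0, -0.0]
wrist_force: [0.8, 3.6, -1.2]
finger_gap: 12.3
```

send_rows:
  commands:
    - [[0, 0, 1], 0, 1]
    - [[0, 0, 1], 0, 1]
    - [[0, 0, 1], 0, 1]

```text
t: 15.68
tcp_pos: [448.4, 56.2, 109.7]
ee_rot: [0.999, -0.04, 0.0, -0.0]
wrist_force: [-3.6, 3.8, 6.7]
finger_gap: 12.0
```

send_rows:
  commands:
    - [[0, 0, -1], 0, 1]
    - [[0, 0, -1], 0, 0]
    - [[0, 0, -1], 0, 0]
    - [[0, 0, -1], 0, 0]
    - [[0, 0, -1], 0, 0]
    - [[0, 0, -1], 0, 0]
    - [[0, 0, -1], 0, 0]
    - [[0, 0, -1], 0, 0]
    - [[0, 0, -25], 0, 0]
    - [[0, 0, -55], 0, 0]
    - [[0, 0, -85], 0, 0]
    - [[0, 0, -85], 0, 0]

```text
t: 16.68
tcp_pos: [450.6, 56.1, 200.1]
ee_rot: [0.999, -0.04, 0.005, -0.001]
wrist_force: [0.9, 0.2, 0.7]
finger_gap: 85.5
```

send_rows:
  commands:
    - [[-40, 0, 0], 0, 0]
    - [[-60, 0, 0], 0, 0]
    - [[-60, -40, 0], 0, 0]
    - [[-60, -80, 0], 0, 0]
    - [[-60, -120, 0], 0, 0]
    - [[-60, -160, 0], 0, 0]
    - [[-60, -200, 0], 0, 0]
    - [[-60, -200, 0], 0, 0]
    - [[-60, -200, 0], 0, 0]
    - [[-60, -200, 0], 0, 0]

```text
t: 17.52
tcp_pos: [404.4, 260.2, 193.1]
ee_rot: [0.999, -0.04, -0.0, 0.0]
wrist_force: [0.4, -0.8, -0.5]
finger_gap: 85.3
```

```bash
python3 go.py; python3 look.py f1; python3 - <<'E'
from m import *
np.set_printoptions(precision=1,suppress=True)
th=np.radians(-4.6);R=np.array([[np.cos(th),np.sin(th)],[-np.sin(th),np.cos(th)]])
for c in("top","scene"):
    a,d=bot.grab_frame(c);W=cloud(c,d);L=(W[...,:2]-[567,148])@R.T;z=W[...,2]
    s=(d>0)&(L[...,0]<-60)&(L[...,0]>-130)&(abs(L[...,1]+101)<6)&(z>100)
    print(c,"arm top z",np.percentile(z[s],[50,90]))
    for q in("spanner","oil_bottle","parts_tray"):
        for k in bot.mark_of(q,c)[:1]:print(q,k["confidence"],k["position"])
E
```

```text
t 17.52 tcp [404.4 260.2 193.1] yaw -4.56 F [ 0.4 -0.8 -0.5] gap 85.3
scene bar 316 [  3.7  33.3 141.5] [[-48.8  28.2 136.5]
 [ 51.4  39.6 145.5]]
scene deck y [-152.3   20. ]
scene arm 130 [[-126.6 -107.2  162.5]
 [-101.4 -101.   166.3]
 [ -76.2  -94.5  169.2]]
top bar 301 [ -1.7  32.6 141.7] [[-51.   27.1 137.8]
 [ 48.8  38.7 145.1]]
top deck y [-154.4   18.9]
top arm 221 [[-127.5 -108.4  159.9]
 [ -94.6 -102.1  165.1]
 [ -62.5  -95.3  168.1]]
top arm top z [165.1 167.7]
spanner 0.81 [306.6, 235.5]
oil_bottle 0.72 [304.1, 202.2]
parts_tray 0.8 [218.0, 260.3]
scene arm top z [166.7 168.8]
parts_tray 0.73 [408.7, 180.2]
```

View pics/f1.png

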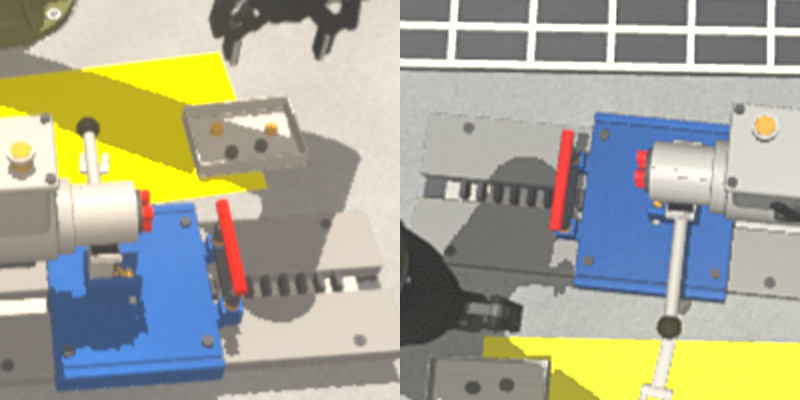

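```bash
python3 -c "
from rig import bot
print(bot.finish_job(), bot.state()['t'])"
```

```text
the job is handed in; nothing more can be done
the job is handed in; nothing more can be done
```

The job is done and handed in at about 18 s. The carriage is locked with its cradle under the boss, and the cradle rests on its ratchet pawl just below it.

- **Slide:** I pinched the bar from above, raised it about 18 mm, slid the carriage about 100 mm and lowered the bar. The last pictures show the cradle within about 1 mm of the boss centre along the bed (the limit is 15 mm), with the bar back at its locked height.
- **Lift:** The cradle started on the first tooth. I raised it by its arm until it met the boss; it stopped there and the wrist force read about 14 N along z. I then let it down about 4 mm until it seated. After I let go, the arm stayed about 28 mm above its starting height, which matches the 42 mm tooth.
- **Fingertips:** The real fingertips sit about 30 mm above the reported TCP. Because of this my first pinch closed just above the bar and rested on it with about 4 N. I lowered the later grasps by 30 mm and both held.
- **Grip opening:** The gap read about 12 mm on the 14 mm bars, but the grip did not slip.
- **Loose things:** The spanner and tray were still in place at the end. The detector put the oil bottle on the lifting arm, which I took as a false report. I did not check the bottle separately, but nothing was moved near it.

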